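# Pin a lacquer panel in its polishing jig with the sliding stop and thumbscrew

### The job

Get the lacquer panel fixed for polishing: gently slide the steel stop along the jig so that it pushes the panel fully home against the fence, which lines up the hole in the stop with the threaded hole in the board under it. Then take the brass thumbscrew out of the rack block, put it down through both holes and screw it in clockwise until its collar is tight on the stop, without forcing anything. Leave the locating pin in the rack and the other things where they are.

Things in the scene. Friction and masses are not known exactly. Their poses are not given: they have to be found in the camera images.
- jig: Polishing jig, fixed: plywood board 145 x 330 mm on rubber feet, top face 30 mm above the bench. Origin under its centre at bench height; y runs along the board to the fence at its +y end, x across it, z up. Two wooden side rails, 8 mm high and 113 mm apart, guide panel and stop; the fence is a wooden bar 22 mm high across the +y end.
- jig_fence (a point): Middle of the fence face that the panel must touch, at jig [0, 145, 36.5] mm; same axes as the jig. With the panel home its centre is 95 mm from here along jig -y.
- jig_hole (a point): Centre of the mouth of the threaded hole, at jig [0, -95, 30] mm, axes as the jig's; hidden under the stop at first. 19.5 mm bore with a brass insert in a rubber sleeve (gives 1 mm per 50 N). Its coarse two-start right-hand thread begins 2.4 mm down, lead 14 mm (2.2 mm down per rad clockwise); the two starts, half a turn apart, lie along the jig's x axis give or take 1.2 rad, not measured.
- stop_upright (a point): Middle of the upright of the loose steel stop (0.3 kg), half-way up; axes as the jig's when square. The stop is an L-shaped angle 111 mm wide (x) on the board between the rails. Upright: 8 mm thick (y), top 36 mm above the board; its +y face meets the panel. Its 8 mm thick leg runs 72 mm towards -y behind it. It starts 18 to 32 mm short of home; home is jig y = -49 mm.
- stop_hole (a point): Centre, on the leg's upper face (8 mm above the board), of the stop's plain 18.5 mm through hole, 46 mm behind (-y) the middle of the upright. It is over jig_hole when panel and stop are home.
- panel_mid (a point): Centre of the loose black lacquer panel with eggshell inlay, 109 x 190 x 13 mm (190 mm along y), lying on the board between fence and stop, 6 to 16 mm short of the fence. About 0.26 kg; its edge chips if the stop is driven against it with more than 40 N.
- rack: Fixed wooden block 52 x 136 x 34 mm with two 19 mm holes at its y = +40 and -40 mm; origin under its centre. One hole holds the thumbscrew, the other the locating pin; which is which varies.
- screw_head (a point): Centre of the head of the loose brass thumbscrew (90 g), z up. Knurled round head 30 mm across, 20 mm high, gripped here from above; underside of its 28 mm collar 16 mm below. A dark slot on top lies along its x axis. In the rack it is 50 mm above the bench, home 24 mm above jig_hole. Finger-tight will do: held with 10 to 20 N the head slips in the fingers once tight; over 60 N strips the thread.
- pin_head (a point): Centre of the domed head (19 mm across, 17 mm high) of the smooth steel locating pin in the rack's other hole; stays there.
- rubbing_stick: Small wrapped rubbing stick, 42 x 19 x 12 mm, beyond the fence end of the jig; origin under its centre. Leave alone.
- spatula: Lacquer spatula with wooden grip, 164 mm long, on the bench to the left of the jig; origin under its centre. Leave alone.
- tape_roll: Roll of masking tape, 98 mm across, 25 mm high, on the bench beyond the rack's -y end; origin under its centre. Leave alone.
- sample_tile: Dark lacquer sample tile, 60 x 60 x 6 mm, on the bench behind the rack; origin under its centre. Leave alone.
- screw_tip (a point): Lower end of the thumbscrew, 42 mm below screw_head: a blunt cone on a 9.2 mm core; its two-start thread, 15.6 mm across, has its lower ends in line with the slot. Put in with the slot 1.35 rad anticlockwise (from above) of the jig's x axis, it stops on the thread 2 to 8 mm short of home; then 1.7 to 4.3 rad clockwise under 3 to 10 N tightens it; from other angles up to half a turn more.

How it is judged:
On the way, in this order (a step that is already met when the one before it is completed fails the run):
1. the stop has pushed the panel home against the fence and its hole is over the threaded hole (y of panel_mid in the frame of jig_fence above -0.0965 m and horizontal distance between stop_hole and jig_hole below 0.0025 m and horizontal distance between screw_head and jig_hole above 0.05 m), for 0.2 s.
2. the thumbscrew stands upright through both holes, on its thread (horizontal distance between screw_head and jig_hole below 0.004 m and z of screw_head in the frame of jig_hole below 0.031 m and angle between screw_head's own z axis and vertical below 0.12 rad), for 0.1 s.
At the end, for the whole second after the job is handed in: Panel within 1.5 mm of the fence, stop hole within 2.5 mm of the threaded hole, thumbscrew upright in both with its collar down on the stop (within 1.2 mm) and pressing on it with more than 8 N, all at rest and released (y of panel_mid in the frame of jig_fence above -0.0965 m and horizontal distance between stop_hole and jig_hole below 0.0025 m and horizontal distance between screw_head and jig_hole below 0.003 m and z of screw_head in the frame of jig_hole below 0.0252 m and angle between screw_head's own z axis and vertical below 0.06 rad and contact force between thumbscrew and stop above 8 N and linear speed of each of thumbscrew, stop, panel below 0.02 m/s); the robot touches nothing.
It fails at once if the stop is driven against the panel with more than 40 N (contact force between stop and panel above 40 N).
It fails at once if the thumbscrew is forced or over-tightened: more than 60 N on the jig (contact force between thumbscrew and jig above 60 N).
It fails at once if the locating pin or a bystander is moved more than 25 mm (distance of any of pin_head, rubbing_stick, spatula, tape_roll, sample_tile from where it was at the start of the episode above 0.025 m).
It also fails if it takes over 72 s, if anything falls off the work surface, if the arm or the gripper's body presses on something with over 40 N, if the wrist force passes 120 N, or if a joint passes its speed limit or range.

### The arm

A 6-joint arm with a two-finger parallel gripper is mounted at the origin on a cart in front of the work surface, level with it; the furniture and walls round the work are solid. World frame = base frame: x ahead of the robot, y to its left, z up, the work surface at z = 0. Lengths are in m, angles in rad, forces in N, time in s.
With the tool pointing down it reaches from about 0.3 to 0.775 m from the base axis. Payload 14.6 kg.
Tool frame: the origin (TCP) lies at the very end of the fingers, on their centre line; the grasp point (between the pads) lies ctrl.grip_point_offset behind it (ctrl.grip_point_offset is the distance from the TCP to the grasp point, in m); z points along the fingers, y is the direction in which the jaws open and shut (so a half turn about z gives the same grasp; the last joint's range is limited). The gripper opens to 94 mm and grips with 3 to 60 N. Pads are 16 mm wide; open, the fingers measure 119 mm over their backs; the gripper's body (75 mm by 177 mm) begins 78 mm behind the grasp point.
Start: joints at [1.245, 0.3, 1.521, -0, 1.321, -0.067], TCP at [0.141, 0.532, 0.205] pointing down, gripper open.
Joint ranges: [-3.03, 3.03], [-0.79, 2.21], [0.23, 2.52], [-1.04, 4.18], [0, 3.07], [-2.55, 2.55]. Speed limits (rad/s): [2.22, 2.22, 2.57, 3.14, 3.14, 3.14].

### API

Orientations are given as a unit quaternion [x, y, z, w].
In Python, from bench import ctrl gives the robot as it stands.
- The arm moves only by the shell command python3 -m creep 'ROWS' [FORCE]. ROWS is JSON, a list of rows, each an object of numbers: "fingers": the finger opening in m, from 0 to 0.094; "x", "y", "z": the shift along the tool's x, y, z in m; "ax", "ay", "az": the turn, a rotation vector about the tool's x, y, z in degrees. A call has 1 to 8 rows; each row shifts and turns the pose as measured when the row begins, along the tool's axes as they then stand; what a row does not reach is not made up. A row lasts 1/8 s, in which the tool goes at most 62.5 mm and 10.7 degrees, less where a joint would pass 70% of its speed; a pose out of reach is approached as far as the arm can. A call is refused whole if a number of a shift passes 0.0625 or a number of a turn 10.7, either way. A call with a gripper value outside its range is refused whole. The fingers move at their own pace and stop on an object; FORCE is the grip in N (left out, the last holds). Time passes only in rows, so rows that do not move let the fingers close. It gives the time, the measured TCP pose, the force and the opening at its end, in the units of the state.
- ctrl.state(): the state, without advancing time (a new reading comes with each control period).
- ctrl.camera(name): name is "side" or "top"; returns a dict with "pixels" (420x560x3 uint8, red, green, blue), "intrinsics" (3x3 intrinsics, pixels), "k1" (the pictures are not rectified: a ray, as slopes to the right and down, at radius r is drawn at 1 + k1 r^2 times it, then the intrinsics apply), "origin" and "orientation" of the camera in the world. Camera axes: x right, y down, z forward; pixel columns grow to the right and rows downward; lengths in m; the calibration is good to about 2 mm. A picture is of the moment at which its call begins. There is no depth.
- ctrl.finish_job(): hands the job in, once; it reports no verdict.
The state is a dict: "t": time; "joints": joint angles; "dq": joint speeds; "effort": joint torques, N m; "position": TCP position; "tool_rot": TCP orientation; "contact_force": force on the tool from outside, world axes, zero at the start; "ft_torque": the same for the moment, N m; "grip_width": opening from 0.0 (shut) to 1.0 (fully open).
Only numpy, scipy, OpenCV 4.12 (cv2) and the standard library are available. Lean on these libraries where they do the work, as an engineer would, in place of code of your own. Each camera call takes 0.05 s, during which the arm holds its last target. There are 200 camera calls.

## Working session

There is one attempt and no reset: what is moved stays moved. The work goes in short steps, Python scripts to look and compute and a shell command to move; the robot and the scene stay as the last step left them, time stands still between calls to the robot, and variables do not carry over. Pictures are saved under pics/ and viewed, about 8 in all and at most 12, crops included, and the job is handed in when it is done.

```bash
ls; mkdir -p pics; cat > h.py <<'E'
import numpy as np, cv2
from scipy.spatial.transform import Rotation as R
from bench import ctrl
def cam(n):
    c=ctrl.camera(n); return c
def pix2z(c,u,v,z):
    K=np.array(c["intrinsics"]); k=c["k1"]
    d=np.linalg.inv(K)@[u,v,1]; p=d[:2]; q=p.copy()
    for _ in range(30): q=p/(1+k*(q@q))
    w=R.from_quat(c["orientation"]).as_matrix()@[q[0],q[1],1]; o=np.array(c["origin"])
    return o+w*(z-o[2])/w[2]
def proj(c,P):
    q=R.from_quat(c["orientation"]).as_matrix().T@(np.array(P)-c["origin"]); s=q[:2]/q[2]
    s=s*(1+c["k1"]*(s@s)); return (np.array(c["intrinsics"])@[s[0],s[1],1])[:2]
def crop(c,x0,y0,w,h,s,name):
    im=cv2.cvtColor(c["pixels"],cv2.COLOR_RGB2BGR)[y0:y0+h,x0:x0+w]
    cv2.imwrite("pics/"+name,cv2.resize(im,None,fx=s,fy=s,interpolation=cv2.INTER_CUBIC))
def save(c,f): np.save(f,c,allow_pickle=True)
def load(f): return np.load(f,allow_pickle=True).item()
E
python3 - <<'E'
from h import *
for n in("top","side"):
    c=cam(n); save(c,n+"0.npy"); crop(c,0,0,560,420,1.42,n+"0.png"); print(n,c["intrinsics"],c["k1"],c["origin"],c["orientation"])
print(ctrl.state(), ctrl.grip_point_offset)
E
```

```text
pics
top [[499.54152825   0.         277.54122216]
 [  0.         499.54152825 214.66967995]
 [  0.           0.           1.        ]] -0.162790994002704 [ 0.31201273 -0.06093442  1.54926062] [ 0.70981231 -0.70200778  0.04621141 -0.0348721 ]
side [[395.24601155   0.         275.79593697]
 [  0.         395.24601155 214.05720089]
 [  0.           0.           1.        ]] -0.00138022709415695 [ 0.53846665 -1.05301606  0.52570015] [ 0.84019582  0.02938201 -0.01134055 -0.54136778]
{'t': 0.1, 'joints': array([ 1.24542460e+00,  3.00396584e-01,  1.52150251e+00,  9.65119206e-06,
        1.32070932e+00, -6.65996406e-02]), 'dq': array([-0.00070365,  0.00186222, -0.00053658, -0.00108322,  0.00149582,
        0.00094934]), 'effort': array([ 9.67915003e-05, -5.32637215e+01, -3.53291881e+01,  7.09998817e-02,
        2.34329794e-02, -4.96464327e-05]), 'position': array([0.14066764, 0.53146804, 0.20496045]), 'tool_rot': array([ 1.29026512e-01,  9.91641014e-01, -4.97247240e-04, -1.03486664e-04]), 'contact_force': array([-0.16422425, -0.83580908, -0.49452942]), 'ft_torque': array([-0.02911312,  0.01862315,  0.01240878]), 'grip_width': 1.0018822503376819} 0.0188
```

View pics/top0.png

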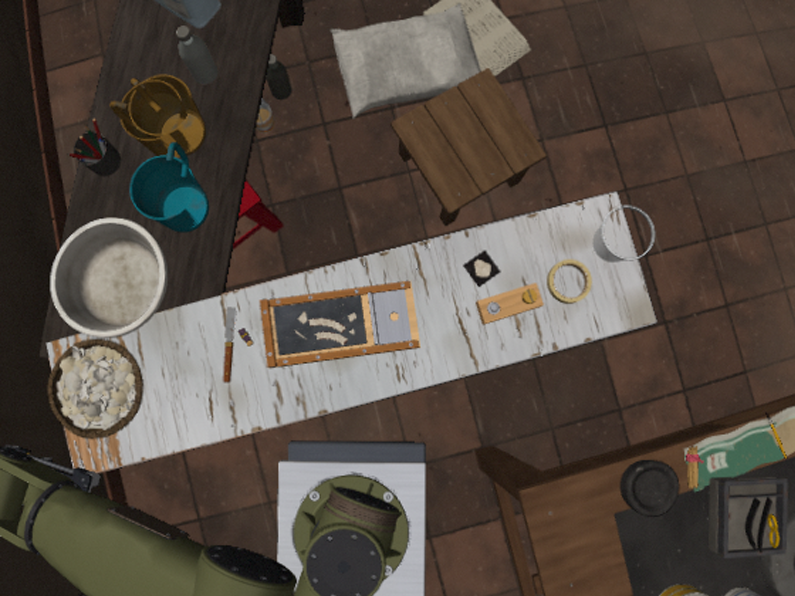

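View pics/side0.png

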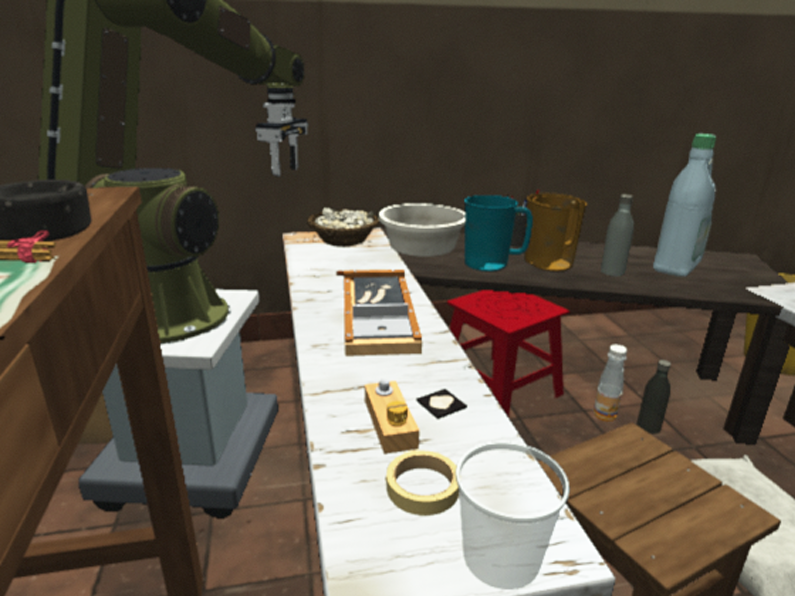

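The top picture shows the jig at about (340,325) in the enlarged view, with the fence at its left end. The stop is at (392,315), the rack at (510,303) with the brass screw in its right hole at (530,297), and the pin at (493,308). The side view agrees: brass screw at the near end, pin at the far end.

```bash
python3 - <<'E'
from h import *
c=load("top0.npy"); a=cv2.cvtColor(c["pixels"],cv2.COLOR_RGB2BGR)
A=cv2.resize(a[190:265,180:300],None,fx=6,fy=6,interpolation=cv2.INTER_CUBIC)
B=cv2.resize(a[190:235,330:390],None,fx=6,fy=6,interpolation=cv2.INTER_CUBIC)
cv2.imwrite("pics/jig.png",A)
s=load("side0.npy"); 
b=cv2.cvtColor(s["pixels"],cv2.COLOR_RGB2BGR)
C=cv2.resize(b[185:325,235:335],None,fx=4,fy=4,interpolation=cv2.INTER_CUBIC)
D=np.zeros((560,770,3),np.uint8); D[:270,:360]=B; D[:560,365:765]=C
cv2.imwrite("pics/rack.png",D)
E
```

```text
(no output)
```

View pics/jig.png

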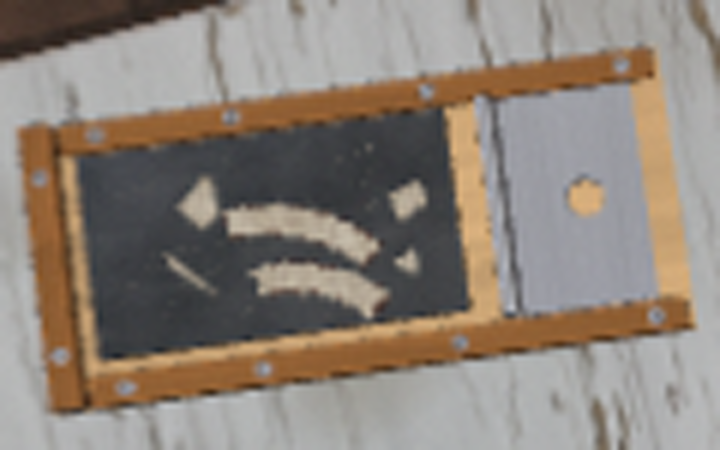

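View pics/rack.png

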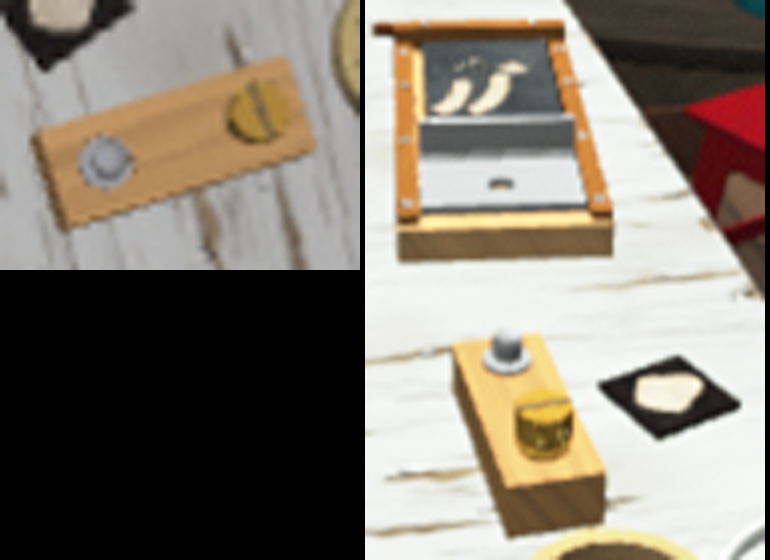

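```bash
python3 - <<'E'
from h import *
c=load("top0.npy"); s=load("side0.npy")
J=lambda x,y,z: pix2z(c,180+(x+.5)/6-.5,190+(y+.5)/6-.5,z)
B=lambda x,y,z: pix2z(c,330+(x+.5)/6-.5,190+(y+.5)/6-.5,z)
S=lambda x,y,z: pix2z(s,235+(x-364.5)/4-.5,185+(y+.5)/4-.5,z)
p=dict(bT=J(655,50,.034),bB=J(693,327,.034),foT=J(20,128,.052),foB=J(52,411,.052),fiT=J(58,124,.052),fiB=J(88,407,.052),
 hole=J(586,197,.036),upT=J(487,97,.066),upB=J(512,314,.066),panBL=J(99,357,.043),panTL=J(80,157,.043),panTR=J(445,107,.043),panBR=J(468,310,.043),legT=J(632,85,.038),legB=J(657,292,.038),
 screw=B(258,113,.060),slot1=B(248,85,.06),slot2=B(272,137,.06),pin=B(108,160,.055),rA=B(38,135,.034),rB=B(288,58,.034),rC=B(316,150,.034),rD=B(66,228,.034))
for k,v in p.items(): print(k,v.round(4))
n=lambda a,b:np.linalg.norm(p[a]-p[b]).round(4); an=lambda a,b:np.arctan2(*(p[a]-p[b])[[1,0]]).round(4)
print("width",n("bT","bB"),n("foT","foB"),"panel",n("panTL","panTR"),n("panBL","panBR"),n("panTL","panBL"),"rack",n("rA","rB"),n("rB","rC"))
print("y-dir",an("foT","bT"),an("foB","bB"),an("panTL","panTR"),an("panBL","panBR"),"xdir",an("foT","foB"),an("bT","bB"),an("upT","upB"),"rack y",an("rA","rB"),an("rD","rC"),"slot",an("slot1","slot2"), "screw-pin",n("screw","pin"),an("pin","screw"))
print("side: screw",S(545,403,.06),"hole",S(501,184,.038),"upTop L/R",S(420,119,.066),S(574,119,.066),"board end L/R", S(398,232,.03),S(613,226,.03),"bottom",S(398,259,.005),S(612,255,.005))
E
```

```text
bT [ 0.5389 -0.1183  0.034 ]
bB [ 0.3975 -0.1386  0.034 ]
foT [0.4927 0.2026 0.052 ]
foB [0.3505 0.1823 0.052 ]
fiT [0.495  0.1833 0.052 ]
fiB [0.3528 0.1642 0.052 ]
hole [ 0.4628 -0.0837  0.036 ]
upT [ 0.5094 -0.0333  0.066 ]
upB [ 0.4012 -0.0472  0.066 ]
panBL [0.3782 0.1606 0.043 ]
panTL [0.4793 0.173  0.043 ]
panTR [ 0.5071 -0.0117  0.043 ]
panBR [ 0.4043 -0.0248  0.043 ]
legT [ 0.5202 -0.1065  0.038 ]
legB [ 0.4148 -0.1201  0.038 ]
screw [ 0.5063 -0.3721  0.06  ]
slot1 [ 0.5206 -0.3672  0.06  ]
slot2 [ 0.4942 -0.3792  0.06  ]
pin [ 0.4821 -0.2962  0.055 ]
rA [ 0.4969 -0.2634  0.034 ]
rB [ 0.5386 -0.3937  0.034 ]
rC [ 0.4909 -0.4077  0.034 ]
rD [ 0.4493 -0.2777  0.034 ]
width 0.1429 0.1437 panel 0.1868 0.1873 0.1019 rack 0.1367 0.0496
y-dir 1.7139 1.7163 1.7197 1.7105 xdir 0.1418 0.1428 0.1274 rack y 1.8802 1.8806 slot 0.4268 screw-pin 0.0799 1.8798
side: screw [ 0.51065139 -0.37971866  0.06      ] hole [ 0.46571619 -0.09197144  0.038     ] upTop L/R [ 0.40551795 -0.05164997  0.066     ] [ 0.51307574 -0.04197517  0.066     ] board end L/R [ 0.40298141 -0.15114757  0.03      ] [ 0.54291598 -0.13092203  0.03      ] bottom [ 0.40127436 -0.14274848  0.005     ] [ 0.54303391 -0.12535425  0.005     ]
```

The points agree with the given sizes: panel 187 mm against 190, rack 137 against 136, screw to pin 80 mm. Jig yaw is about 0.143 and the slot is at about 0.43 rad. Next I'll add a helper for move distances and go to a hover behind the stop.

```bash
cat > go.py <<'E'
# usage: go.py x y z yaw(of tool y, rad): prints shift in present tool axes, and turn
import sys; from h import *
s=ctrl.state(); M=R.from_quat(s["tool_rot"]).as_matrix()
print("t",round(s["t"],2),"pos",s["position"].round(4),"yaw",np.arctan2(M[1,1],M[0,1]).round(4),"tilt",M[:2,2].round(4),"q1,q6",s["joints"][[0,5]].round(2),"F",s["contact_force"].round(1),"w",round(s["grip_width"]*94,1))
if len(sys.argv)>1:
    t=[float(a) for a in sys.argv[1:]]; d=np.array(t[:3])-s["position"]
    print("tool shift mm",(M.T@d*1e3).round(1))
    if len(t)>3: print("az deg",np.degrees(np.arctan2(M[1,1],M[0,1])-t[3]).round(1))
E
python3 go.py 0.459 -0.072 0.13 0.143
```

```text
t 0.1 pos [0.1407 0.5315 0.205 ] yaw 1.312 tilt [-0.0003 -0.001 ] q1,q6 [ 1.25 -0.07] F [-0.2 -0.8 -0.5] w 94.2
tool shift mm [-462.2 -501.8   75.4]
az deg 67.0
```

```bash

python3 -m creep '[{"fingers":0.06,"x":-0.033,"y":-0.036},{"x":-0.033,"y":-0.036},{"x":-0.033,"y":-0.036},{"x":-0.033,"y":-0.036},{"x":-0.033,"y":-0.036},{"x":-0.033,"y":-0.036},{"x":-0.033,"y":-0.036},{"x":-0.033,"y":-0.036}]'
python3 -m creep '[{"x":-0.033,"y":-0.036},{"x":-0.033,"y":-0.036},{"x":-0.033,"y":-0.036},{"x":-0.033,"y":-0.036},{"x":-0.033,"y":-0.036},{"az":10},{"az":10},{"az":10}]'
python3 go.py 0.459 -0.072 0.13 0.143
```

```text
t 0.1 pos [0.1407 0.5315 0.205 ] yaw 1.312 tilt [-0.0003 -0.001 ] q1,q6 [ 1.25 -0.07] F [-0.2 -0.8 -0.5] w 94.2
tool shift mm [-462.2 -501.8   75.4]
az deg 67.0schema error: expected keys fingers, x, y, z, ax, ay, az
schema error: expected keys fingers, x, y, z, ax, ay, az
```

Every row needs all seven keys.

```bash

python3 -m creep '[{"fingers":0.06,"x":-0.033,"y":-0.036,"z":0,"ax":0,"ay":0,"az":0},{"fingers":0.06,"x":-0.033,"y":-0.036,"z":0,"ax":0,"ay":0,"az":0},{"fingers":0.06,"x":-0.033,"y":-0.036,"z":0,"ax":0,"ay":0,"az":0},{"fingers":0.06,"x":-0.033,"y":-0.036,"z":0,"ax":0,"ay":0,"az":0},{"fingers":0.06,"x":-0.033,"y":-0.036,"z":0,"ax":0,"ay":0,"az":0},{"fingers":0.06,"x":-0.033,"y":-0.036,"z":0,"ax":0,"ay":0,"az":0},{"fingers":0.06,"x":-0.033,"y":-0.036,"z":0,"ax":0,"ay":0,"az":0},{"fingers":0.06,"x":-0.033,"y":-0.036,"z":0,"ax":0,"ay":0,"az":0}]'
python3 -m creep '[{"fingers":0.06,"x":-0.033,"y":-0.036,"z":0,"ax":0,"ay":0,"az":0},{"fingers":0.06,"x":-0.033,"y":-0.036,"z":0,"ax":0,"ay":0,"az":0},{"fingers":0.06,"x":-0.033,"y":-0.036,"z":0,"ax":0,"ay":0,"az":0},{"fingers":0.06,"x":-0.033,"y":-0.036,"z":0,"ax":0,"ay":0,"az":0},{"fingers":0.06,"x":0,"y":0,"z":0,"ax":0,"ay":0,"az":10},{"fingers":0.06,"x":0,"y":0,"z":0,"ax":0,"ay":0,"az":10},{"fingers":0.06,"x":0,"y":0,"z":0,"ax":0,"ay":0,"az":10},{"fingers":0.06,"x":0,"y":0,"z":0,"ax":0,"ay":0,"az":10}]'
python3 go.py 0.459 -0.072 0.13 0.143
```

```text
t: 1.1
position: [0.3251, 0.1761, 0.2035]
tool_rot: [0.126, 0.992, -0.002, -0.001]
contact_force: [0.9, 0.2, -0.5]
grip_width: 0.639
t: 2.1
position: [0.4187, -0.0062, 0.2027]
tool_rot: [0.469, 0.883, -0.002, -0.001]
contact_force: [-0.8, 0.8, -0.5]
grip_width: 0.636
t 2.1 pos [ 0.4187 -0.0062  0.2027] yaw 0.5942 tilt [-0.004  -0.0034] q1,q6 [-0.1  -0.69] F [-0.8  0.8 -0.5] w 59.8
tool shift mm [-77.   -3.1  72.7]
az deg 25.9
```

```bash

python3 -m creep '[{"fingers":0.06,"x":-0.04,"y":-0.002,"z":0.02,"ax":0,"ay":0,"az":0},{"fingers":0.06,"x":-0.04,"y":-0.002,"z":0.02,"ax":0,"ay":0,"az":0},{"fingers":0.06,"x":0,"y":0,"z":0.02,"ax":0,"ay":0,"az":10},{"fingers":0.06,"x":0,"y":0,"z":0.015,"ax":0,"ay":0,"az":10},{"fingers":0.06,"x":0,"y":0,"z":0,"ax":0,"ay":0,"az":6.5},{"fingers":0.06,"x":0,"y":0,"z":0,"ax":0,"ay":0,"az":0}]'
python3 go.py 0.459 -0.072 0.05 0.143
python3 - <<'E'
from h import *
c=cam("top"); a=cv2.cvtColor(c["pixels"],cv2.COLOR_RGB2BGR)
A=cv2.resize(a[190:265,215:305],None,fx=6,fy=6,interpolation=cv2.INTER_CUBIC)
b=cv2.cvtColor(cam("side")["pixels"],cv2.COLOR_RGB2BGR)
C=cv2.resize(b[150:255,225:310],None,fx=4,fy=4,interpolation=cv2.INTER_CUBIC)
D=np.zeros((450,540+340,3),np.uint8); D[:450,:540]=A; D[:420,540:]=C
cv2.imwrite("pics/hover.png",D[:, :800])
E
```

```text
t: 2.85
position: [0.4604, -0.0773, 0.1242]
tool_rot: [0.665, 0.747, -0.003, -0.001]
contact_force: [-0.4, -0.1, -0.4]
grip_width: 0.638
t 2.85 pos [ 0.4604 -0.0773  0.1242] yaw 0.1154 tilt [-0.006  -0.0027] q1,q6 [-0.24 -0.36] F [-0.4 -0.1 -0.4] w 60.0
tool shift mm [ 5.5 -0.3 74.2]
az deg -1.6
```

View pics/hover.png

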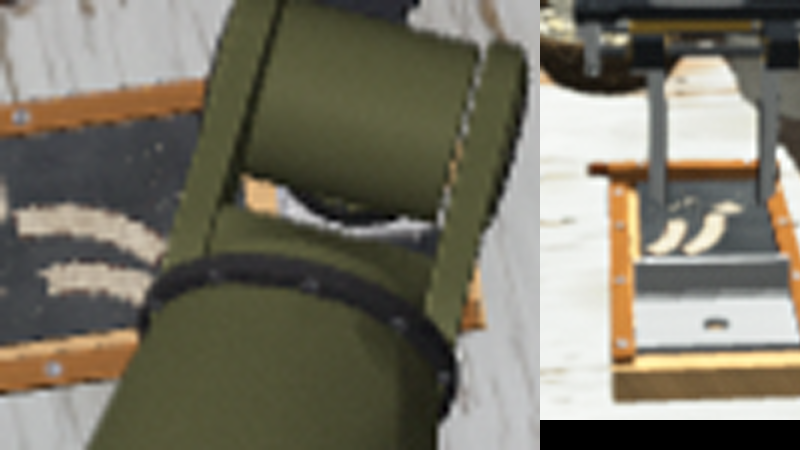

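The top view of the work is blocked by the arm. The side view shows the open fingers clear above the jig, with the stop hole at (716,323). I'll descend behind the upright.

```bash

python3 -m creep '[{"fingers":0.06,"x":0,"y":0,"z":0.025,"ax":0,"ay":0.3,"az":-1.5},{"fingers":0.06,"x":0,"y":0,"z":0.025,"ax":0,"ay":0,"az":0},{"fingers":0.06,"x":0,"y":0,"z":0.016,"ax":0,"ay":0,"az":0},{"fingers":0.06,"x":0,"y":0,"z":0.008,"ax":0,"ay":0,"az":0},{"fingers":0.06,"x":0,"y":0,"z":0,"ax":0,"ay":0,"az":0}]'
python3 go.py 0.459 -0.072 0.05 0.143
python3 -m creep '[{"fingers":0.06,"x":0.003,"y":0,"z":0,"ax":0,"ay":0,"az":0},{"fingers":0.06,"x":0.003,"y":0,"z":0,"ax":0,"ay":0,"az":0}]'
python3 -m creep '[{"fingers":0.06,"x":0.003,"y":0,"z":0,"ax":0,"ay":0,"az":0},{"fingers":0.06,"x":0.003,"y":0,"z":0,"ax":0,"ay":0,"az":0}]'
python3 go.py 0.459 -0.072 0.05 0.143
```

```text
t: 3.58
position: [0.461, -0.0772, 0.0498]
tool_rot: [0.65, 0.76, -0.0, -0.002]
contact_force: [0.0, -0.3, -0.4]
grip_width: 0.64
t 3.58 pos [ 0.461  -0.0772  0.0498] yaw 0.1558 tilt [-0.0031  0.0018] q1,q6 [-0.24 -0.4 ] F [ 0.  -0.3 -0.4] w 60.1
tool shift mm [ 5.4 -1.1 -0.2]
az deg 0.7
t: 3.82
position: [0.4606, -0.0711, 0.051]
tool_rot: [0.65, 0.76, 0.0, -0.001]
contact_force: [0.5, 0.9, -0.0]
grip_width: 0.639
t: 4.08
position: [0.4599, -0.0647, 0.0516]
tool_rot: [0.65, 0.76, 0.0, -0.0]
contact_force: [0.1, 0.6, 0.2]
grip_width: 0.641
t 4.08 pos [ 0.4599 -0.0647  0.0516] yaw 0.1568 tilt [-0.0003  0.0012] q1,q6 [-0.22 -0.38] F [0.1 0.6 0.2] w 60.2
tool shift mm [-7.  -2.   1.6]
az deg 0.8
```

```bash

for i in 1 2 3 4; do python3 -m creep '[{"fingers":0.06,"x":0.0025,"y":0,"z":0.0003,"ax":0,"ay":0,"az":0.1},{"fingers":0.06,"x":0.0025,"y":0,"z":0.0003,"ax":0,"ay":0,"az":0.1}]' | grep -E "posi|force"; done
python3 go.py 0.459 -0.072 0.05 0.143
```

```text
position: [0.4591, -0.0594, 0.0511]
contact_force: [-0.2, 0.3, 0.0]
position: [0.4585, -0.0543, 0.0506]
contact_force: [1.1, -3.4, 2.4]
position: [0.4581, -0.0495, 0.0503]
contact_force: [-0.1, -3.7, 2.6]
position: [0.4576, -0.0444, 0.0499]
contact_force: [0.7, -4.1, 3.1]
t 5.08 pos [ 0.4576 -0.0444  0.0499] yaw 0.142 tilt [ 0.0021 -0.0006] q1,q6 [-0.18 -0.32] F [ 0.7 -4.1  3.1] w 59.9
tool shift mm [-27.5  -2.5  -0.1]
az deg -0.1
```

```bash

for i in 1 2 3; do python3 -m creep '[{"fingers":0.06,"x":0.0017,"y":0,"z":0,"ax":0,"ay":0,"az":0},{"fingers":0.06,"x":0.0017,"y":0,"z":0,"ax":0,"ay":0,"az":0}]' | grep -E "posi|force"; done
python3 go.py 0.459 -0.072 0.05 0.143
```

```text
position: [0.457, -0.0407, 0.0498]
contact_force: [-0.4, -2.8, 2.0]
position: [0.4565, -0.0374, 0.0498]
contact_force: [0.5, -6.6, 5.3]
position: [0.4561, -0.0339, 0.0499]
contact_force: [1.2, -5.0, 2.7]
t 5.83 pos [ 0.4561 -0.0339  0.0499] yaw 0.1421 tilt [ 0.0022 -0.0012] q1,q6 [-0.15 -0.3 ] F [ 1.2 -5.   2.7] w 60.0
tool shift mm [-38.1  -2.5  -0.1]
az deg -0.0
```

Panel contact is felt (force rises to about 5–6 N). Now finer steps.

```bash

for i in 1 2 3; do python3 -m creep '[{"fingers":0.06,"x":0.0008,"y":0,"z":0,"ax":0,"ay":0,"az":0},{"fingers":0.06,"x":0.0008,"y":0,"z":0,"ax":0,"ay":0,"az":0}]' | grep -E "posi|force"; done
python3 go.py 0.459 -0.072 0.05 0.143
```

```text
position: [0.456, -0.0326, 0.0499]
contact_force: [0.4, -10.0, 3.4]
position: [0.456, -0.0322, 0.0501]
contact_force: [-0.5, -11.1, 3.0]
position: [0.456, -0.0319, 0.0503]
contact_force: [1.0, -11.5, 2.6]
t 6.58 pos [ 0.456  -0.0319  0.0503] yaw 0.143 tilt [ 0.0037 -0.0068] q1,q6 [-0.15 -0.28] F [  1.  -11.5   2.6] w 60.0
tool shift mm [-40.1  -2.7   0.6]
az deg -0.0
```

```bash

python3 -m creep '[{"fingers":0.06,"x":0.0013,"y":0,"z":0,"ax":0,"ay":0.3,"az":0},{"fingers":0.06,"x":0.0013,"y":0,"z":0,"ax":0,"ay":0,"az":0}]' | grep -E "posi|force"
python3 -m creep '[{"fingers":0.06,"x":-0.006,"y":0,"z":0,"ax":0,"ay":0,"az":0},{"fingers":0.06,"x":-0.008,"y":0,"z":0,"ax":0,"ay":0,"az":0},{"fingers":0.06,"x":0,"y":0,"z":-0.03,"ax":0,"ay":0,"az":0},{"fingers":0.06,"x":0,"y":0,"z":-0.04,"ax":0,"ay":0,"az":0},{"fingers":0.06,"x":-0.04,"y":0.01,"z":-0.03,"ax":0,"ay":0,"az":0},{"fingers":0.06,"x":-0.05,"y":0.01,"z":0,"ax":0,"ay":0,"az":0},{"fingers":0.06,"x":-0.05,"y":0.01,"z":0,"ax":0,"ay":0,"az":0},{"fingers":0.06,"x":-0.05,"y":0.01,"z":0,"ax":0,"ay":0,"az":0}]'
python3 -m creep '[{"fingers":0.06,"x":-0.05,"y":0.01,"z":0,"ax":0,"ay":0,"az":0},{"fingers":0.06,"x":0,"y":0,"z":0,"ax":0,"ay":0,"az":-10},{"fingers":0.06,"x":0,"y":0,"z":0,"ax":0,"ay":0,"az":-10},{"fingers":0.06,"x":0,"y":0,"z":0,"ax":0,"ay":0,"az":-10},{"fingers":0.06,"x":0,"y":0,"z":0,"ax":0,"ay":0,"az":-10},{"fingers":0.06,"x":0,"y":0,"z":0,"ax":0,"ay":0,"az":-10}]'
python3 go.py 0.508 -0.375 0.10 1.2
python3 - <<'E'
from h import *
c=cam("top"); save(c,"top1.npy"); a=cv2.cvtColor(c["pixels"],cv2.COLOR_RGB2BGR)
A=cv2.resize(a[190:265,180:300],None,fx=6,fy=6,interpolation=cv2.INTER_CUBIC)
cv2.imwrite("pics/jig2.png",A)
E
```

```text
position: [0.4559, -0.031, 0.0507]
contact_force: [-1.5, -12.5, 5.0]
t: 7.82
position: [0.5247, -0.2304, 0.1532]
tool_rot: [0.653, 0.757, 0.0, 0.0]
contact_force: [0.6, 0.6, 0.5]
grip_width: 0.637
t: 8.57
position: [0.5409, -0.284, 0.149]
tool_rot: [0.261, 0.965, 0.003, -0.003]
contact_force: [-0.8, 1.4, 0.3]
grip_width: 0.635
t 8.57 pos [ 0.5409 -0.284   0.149 ] yaw 1.0424 tilt [-0.0042  0.0067] q1,q6 [-0.55 -1.59] F [-0.8  1.4  0.3] w 59.7
tool shift mm [-17.8 -95.3  48.6]
az deg -9.0
```

View pics/jig2.png

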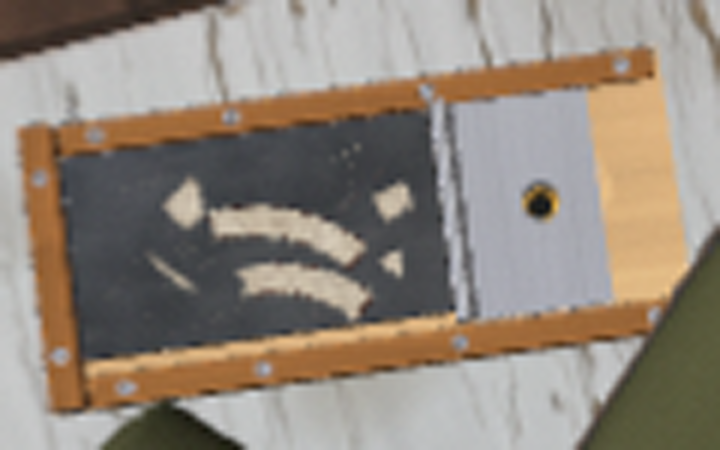

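The panel is flush against the fence, with no gap visible. The hole at (540,202) shows dark bore inside an even brass ring, so step 1 looks done. Next I'll get the hole position and move over the screw.

```bash

python3 - <<'E'
from h import *
c=load("top1.npy")
J=lambda x,y,z: pix2z(c,180+(x+.5)/6-.5,190+(y+.5)/6-.5,z)
print("hole",J(540.5,202,.036), "upT,B",J(441,97,.066),J(466,316,.066))
E
python3 -m creep '[{"fingers":0.06,"x":-0.01,"y":-0.035,"z":0.015,"ax":0,"ay":0,"az":0},{"fingers":0.06,"x":-0.01,"y":-0.035,"z":0.015,"ax":0,"ay":0,"az":0},{"fingers":0.06,"x":0,"y":-0.025,"z":0.01,"ax":0,"ay":0,"az":0},{"fingers":0.06,"x":0,"y":0,"z":0,"ax":0,"ay":0,"az":10},{"fingers":0.06,"x":0,"y":0,"z":0,"ax":0,"ay":0,"az":10},{"fingers":0.06,"x":0,"y":0,"z":0,"ax":0,"ay":0,"az":10},{"fingers":0.06,"x":0,"y":0,"z":0,"ax":0,"ay":0,"az":10},{"fingers":0.06,"x":0,"y":0,"z":0,"ax":0,"ay":0,"az":10}]' >/dev/null
python3 -m creep '[{"fingers":0.06,"x":0,"y":0,"z":0,"ax":0,"ay":0,"az":10},{"fingers":0.06,"x":0,"y":0,"z":0,"ax":0,"ay":0,"az":10},{"fingers":0.06,"x":0,"y":0,"z":0,"ax":0,"ay":0,"az":10},{"fingers":0.06,"x":0,"y":0,"z":0,"ax":0,"ay":0,"az":0}]' >/dev/null
python3 go.py 0.507 -0.3745 0.10 -0.45
python3 - <<'E'
from h import *
c=cam("side"); save(c,"side2.npy"); crop(c,225,200,120,110,5,"side2.png")
s=ctrl.state(); M=R.from_quat(s["tool_rot"]).as_matrix()
for o in(-.030,.030): print("finger inner tip proj",(( proj(c,s["position"]+M@[0,o,0])-[225,200])*5).round(0))
E
```

```text
hole [ 0.45997681 -0.06065982  0.036     ] upT,B [ 0.50909069 -0.01038434  0.066     ] [ 0.39989432 -0.02444616  0.066     ]
t 10.12 pos [ 0.5075 -0.379   0.1024] yaw -0.4259 tilt [-0.0081  0.0172] q1,q6 [-0.7  -0.28] F [-0.3  0.6  0.1] w 59.8
tool shift mm [ 3.9 -2.3  2.4]
az deg 1.4
finger inner tip proj [201. 317.]
finger inner tip proj [335. 358.]
```

View pics/side2.png

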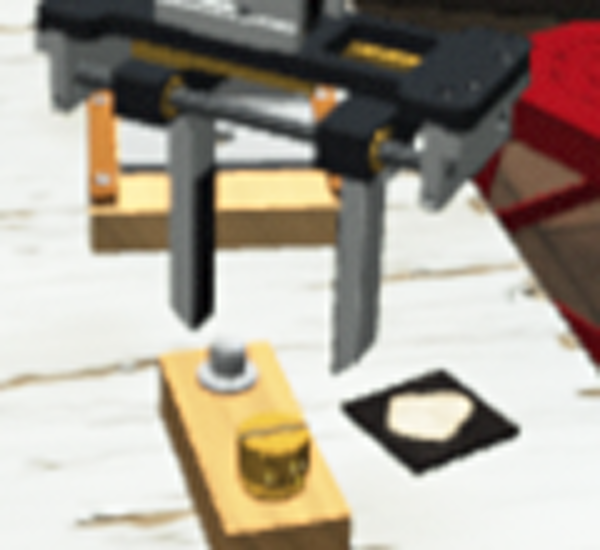

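The side view shows the open fingers straddling above the brass head at (274,445), slot visible on top. The projected and observed finger tips agree to about 1 px. I'll remove the slight tilt and descend.

```bash
cat >> go.py <<'E'
print("level ax,ay deg",np.degrees(M.T@np.cross(M[:,2],[0,0,-1]))[:2].round(2))
E
python3 go.py 0.507 -0.375 0.10 -0.45 | tail -1
python3 -m creep '[{"fingers":0.06,"x":0.004,"y":-0.002,"z":0.0,"ax":0,"ay":0,"az":1},{"fingers":0.06,"x":0,"y":0,"z":0.025,"ax":0,"ay":0,"az":0}]' >/dev/null
python3 go.py 0.507 -0.375 0.038 -0.45
```

```text
level ax,ay deg [-0.83 -0.7 ]
t 10.43 pos [ 0.5077 -0.3743  0.0786] yaw -0.4378 tilt [-0.0057  0.0154] q1,q6 [-0.7  -0.26] F [-0.3  0.1 -0. ] w 60.1
tool shift mm [-1.4  0.1 40.6]
az deg 0.7
level ax,ay deg [-0.67 -0.66]
```

```bash

python3 -m creep '[{"fingers":0.06,"x":-0.0015,"y":0,"z":0.015,"ax":-0.7,"ay":-0.7,"az":0.7},{"fingers":0.06,"x":0,"y":0,"z":0.015,"ax":0,"ay":0,"az":0},{"fingers":0.06,"x":0,"y":0,"z":0.010,"ax":0,"ay":0,"az":0},{"fingers":0.06,"x":0,"y":0,"z":0,"ax":0,"ay":0,"az":0}]' >/dev/null
python3 go.py 0.507 -0.375 0.038 -0.45
python3 -m creep '[{"fingers":0.026,"x":0,"y":0,"z":0,"ax":0,"ay":0,"az":0},{"fingers":0.026,"x":0,"y":0,"z":0,"ax":0,"ay":0,"az":0},{"fingers":0.026,"x":0,"y":0,"z":0,"ax":0,"ay":0,"az":0}]' 3
python3 -m creep '[{"fingers":0.026,"x":0,"y":0,"z":0,"ax":0,"ay":0,"az":0},{"fingers":0.026,"x":0,"y":0,"z":0,"ax":0,"ay":0,"az":0},{"fingers":0.026,"x":0,"y":0,"z":0,"ax":0,"ay":0,"az":0}]' 3
python3 go.py 0.507 -0.375 0.038 -0.45
```

```text
t 10.93 pos [ 0.5064 -0.3742  0.0353] yaw -0.4462 tilt [-0.0019  0.0014] q1,q6 [-0.69 -0.25] F [-1.   0.1  0.7] w 60.2
tool shift mm [-0.5  0.9 -2.7]
az deg 0.2
level ax,ay deg [-0.13 -0.02]
t: 11.3
position: [0.507, -0.3747, 0.0367]
tool_rot: [0.846, 0.533, -0.0, -0.0]
contact_force: [0.5, -0.3, -0.9]
grip_width: 0.357
t: 11.68
position: [0.5076, -0.375, 0.0373]
tool_rot: [0.846, 0.533, 0.0, 0.001]
contact_force: [1.3, -0.7, -0.9]
grip_width: 0.322
t 11.68 pos [ 0.5076 -0.375   0.0373] yaw -0.4459 tilt [ 0.0014 -0.0009] q1,q6 [-0.69 -0.25] F [ 1.3 -0.7 -0.9] w 30.3
tool shift mm [-0.2 -0.6 -0.7]
az deg 0.2
level ax,ay deg [0.09 0.01]
```

```bash

python3 -m creep '[{"fingers":0.06,"x":0,"y":0.0003,"z":0,"ax":0,"ay":0,"az":0},{"fingers":0.06,"x":0,"y":0,"z":0,"ax":0,"ay":0,"az":0},{"fingers":0.06,"x":0,"y":0,"z":-0.008,"ax":0,"ay":0,"az":0},{"fingers":0.06,"x":0,"y":0,"z":0,"ax":0,"ay":0,"az":-10},{"fingers":0.06,"x":0,"y":0,"z":0,"ax":0,"ay":0,"az":-10},{"fingers":0.06,"x":0,"y":0,"z":0,"ax":0,"ay":0,"az":-10},{"fingers":0.06,"x":0,"y":0,"z":0,"ax":0,"ay":0,"az":-10},{"fingers":0.06,"x":0,"y":0,"z":0,"ax":0,"ay":0,"az":-10}]' >/dev/null
python3 -m creep '[{"fingers":0.06,"x":0,"y":0,"z":0,"ax":0,"ay":0,"az":-10},{"fingers":0.06,"x":0,"y":0,"z":0,"ax":0,"ay":0,"az":-10},{"fingers":0.06,"x":0,"y":0,"z":0,"ax":0,"ay":0,"az":-9},{"fingers":0.06,"x":0,"y":0,"z":0,"ax":0,"ay":0,"az":0}]' >/dev/null
python3 go.py 0.5078 -0.3751 0.038 1.1
```

```text
t 13.18 pos [ 0.5081 -0.3756  0.0511] yaw 0.9763 tilt [ 0.0025 -0.0023] q1,q6 [-0.69 -1.67] F [-0.1 -0.1  0.1] w 59.7
tool shift mm [ 0.6  0.3 13.1]
az deg -7.1
level ax,ay deg [-0.03  0.19]
```

```bash

python3 -m creep '[{"fingers":0.06,"x":0.0006,"y":0.0003,"z":0,"ax":0,"ay":0.2,"az":-7},{"fingers":0.06,"x":0,"y":0,"z":0.006,"ax":0,"ay":0,"az":0},{"fingers":0.06,"x":0,"y":0,"z":0.006,"ax":0,"ay":0,"az":0},{"fingers":0.06,"x":0,"y":0,"z":0,"ax":0,"ay":0,"az":0}]' >/dev/null
python3 go.py 0.5078 -0.3751 0.0375 1.1
python3 -m creep '[{"fingers":0.026,"x":0,"y":0,"z":0,"ax":0,"ay":0,"az":0},{"fingers":0.026,"x":0,"y":0,"z":0,"ax":0,"ay":0,"az":0},{"fingers":0.026,"x":0,"y":0,"z":0,"ax":0,"ay":0,"az":0},{"fingers":0.026,"x":0,"y":0,"z":0,"ax":0,"ay":0,"az":0},{"fingers":0.026,"x":0,"y":0,"z":0,"ax":0,"ay":0,"az":0}]' 3
python3 go.py 0.5078 -0.3751 0.0375 1.1
python3 -m creep '[{"fingers":0.024,"x":0,"y":0,"z":0,"ax":0,"ay":0,"az":0},{"fingers":0.024,"x":0,"y":0,"z":0,"ax":0,"ay":0,"az":0}]' 15
python3 go.py 0.5078 -0.3751 0.0375 1.1
```

```text
t 13.68 pos [ 0.5077 -0.3751  0.0387] yaw 1.0855 tilt [-0.0004 -0.0006] q1,q6 [-0.69 -1.78] F [-0.6  0.6 -0.7] w 60.0
tool shift mm [-0.1  0.   1.2]
az deg -0.8
level ax,ay deg [-0.04 -0.01]
t: 14.3
position: [0.5078, -0.3756, 0.0393]
tool_rot: [0.242, 0.97, -0.001, 0.0]
contact_force: [-0.4, -0.0, -0.4]
grip_width: 0.321
t 14.3 pos [ 0.5078 -0.3756  0.0393] yaw 1.0828 tilt [ 0.0003 -0.0017] q1,q6 [-0.69 -1.78] F [-0.4 -0.  -0.4] w 30.1
tool shift mm [0.3 0.4 1.8]
az deg -1.0
level ax,ay deg [-0.08  0.06]
t: 14.55
position: [0.5079, -0.3756, 0.0392]
tool_rot: [0.242, 0.97, -0.001, 0.0]
contact_force: [-0.8, -1.2, -0.4]
grip_width: 0.312
t 14.55 pos [ 0.5079 -0.3756  0.0392] yaw 1.0827 tilt [ 0.0004 -0.0017] q1,q6 [-0.69 -1.78] F [-0.8 -1.2 -0.4] w 29.4
tool shift mm [0.3 0.4 1.7]
az deg -1.0
level ax,ay deg [-0.08  0.06]
```

The head is gripped (29.4 mm) and self-centred on two axes, so the TCP gives the true screw position: (0.508, −0.3755). The top camera is therefore off by about (+1.7, −2.5) mm, and the hole is at about (0.4615, −0.0637). Now I'll lift it out.

```bash

python3 -m creep '[{"fingers":0.024,"x":0,"y":0,"z":-0.006,"ax":0,"ay":0,"az":0},{"fingers":0.024,"x":0,"y":0,"z":-0.015,"ax":0,"ay":0,"az":0},{"fingers":0.024,"x":0,"y":0,"z":-0.02,"ax":0,"ay":0,"az":0},{"fingers":0.024,"x":0,"y":0,"z":-0.025,"ax":0,"ay":0,"az":0},{"fingers":0.024,"x":0,"y":0,"z":-0.025,"ax":0,"ay":0,"az":0},{"fingers":0.024,"x":0,"y":0,"z":0,"ax":0,"ay":0,"az":0}]' 15
python3 go.py 0.4615 -0.0637 0.125 2.15
```

```text
t: 15.3
position: [0.508, -0.3746, 0.1372]
tool_rot: [0.241, 0.97, -0.0, 0.001]
contact_force: [-0.2, -0.5, -1.3]
grip_width: 0.317
t 15.3 pos [ 0.508  -0.3746  0.1372] yaw 1.083 tilt [ 0.0013 -0.0009] q1,q6 [-0.69 -1.78] F [-0.2 -0.5 -1.3] w 29.8
tool shift mm [186.8 252.8  11.8]
az deg -61.1
level ax,ay deg [-0.01  0.09]
```

```bash

python3 -m creep '[{"fingers":0.024,"x":0.026,"y":0.036,"z":0,"ax":0,"ay":0,"az":0},{"fingers":0.024,"x":0.026,"y":0.036,"z":0,"ax":0,"ay":0,"az":0},{"fingers":0.024,"x":0.026,"y":0.036,"z":0,"ax":0,"ay":0,"az":0},{"fingers":0.024,"x":0.026,"y":0.036,"z":0,"ax":0,"ay":0,"az":0},{"fingers":0.024,"x":0.026,"y":0.036,"z":0,"ax":0,"ay":0,"az":0},{"fingers":0.024,"x":0.026,"y":0.036,"z":0,"ax":0,"ay":0,"az":0},{"fingers":0.024,"x":0.018,"y":0.024,"z":0,"ax":0,"ay":0,"az":0},{"fingers":0.024,"x":0,"y":0,"z":0,"ax":0,"ay":0,"az":-10}]' 15 >/dev/null
python3 -m creep '[{"fingers":0.024,"x":0,"y":0,"z":0,"ax":0,"ay":0,"az":-10},{"fingers":0.024,"x":0,"y":0,"z":0,"ax":0,"ay":0,"az":-10},{"fingers":0.024,"x":0,"y":0,"z":0,"ax":0,"ay":0,"az":-10},{"fingers":0.024,"x":0,"y":0,"z":0,"ax":0,"ay":0,"az":-10},{"fingers":0.024,"x":0,"y":0,"z":0,"ax":0,"ay":0,"az":-10},{"fingers":0.024,"x":0,"y":0,"z":0,"ax":0,"ay":0,"az":0}]' 15 
python3 go.py 0.4615 -0.0637 0.125 2.15
```

```text
t: 17.05
position: [0.4586, -0.0676, 0.1285]
tool_rot: [-0.291, 0.957, 0.005, -0.005]
contact_force: [0.3, 0.6, -0.8]
grip_width: 0.315
t 17.05 pos [ 0.4586 -0.0676  0.1285] yaw 2.1623 tilt [-0.0128  0.007 ] q1,q6 [-0.23 -2.39] F [ 0.3  0.6 -0.8] w 29.6
tool shift mm [-4.6  1.5  3.5]
az deg 0.7
level ax,ay deg [ 0.74 -0.38]
```

```bash

python3 -m creep '[{"fingers":0.024,"x":-0.0045,"y":0.0015,"z":0.01,"ax":0.7,"ay":-0.4,"az":0.7},{"fingers":0.024,"x":0,"y":0,"z":0.015,"ax":0,"ay":0,"az":0},{"fingers":0.024,"x":0,"y":0,"z":0.015,"ax":0,"ay":0,"az":0},{"fingers":0.024,"x":0,"y":0,"z":0.004,"ax":0,"ay":0,"az":0},{"fingers":0.024,"x":0,"y":0,"z":0,"ax":0,"ay":0,"az":0}]' 15 >/dev/null
python3 go.py 0.4615 -0.0637 0.08 2.15
python3 - <<'E'
from h import *
c=cam("side"); save(c,"side3.npy"); crop(c,235,195,80,60,10,"side3.png")
P=lambda p:((proj(c,p)-[235,195]+.5)*10).round(0)
s=ctrl.state()["position"]; print("tip",P(s-[0,0,.031]),"hole",P([.4615,-.0637,.038]),"+1mm x",P([.4625,-.0637,.038]),"+1mm y",P([.4615,-.0627,.038]))
E
```

```text
t 17.68 pos [ 0.4604 -0.0636  0.081 ] yaw 2.138 tilt [-0.0028  0.0015] q1,q6 [-0.22 -2.36] F [-0.6 -0.  -0.6] w 29.7
tool shift mm [-0.9 -0.7  1. ]
az deg -0.7
level ax,ay deg [ 0.16 -0.09]
tip [331. 276.] hole [334. 315.] +1mm x [338. 315.] +1mm y [334. 314.]
```

View pics/side3.png

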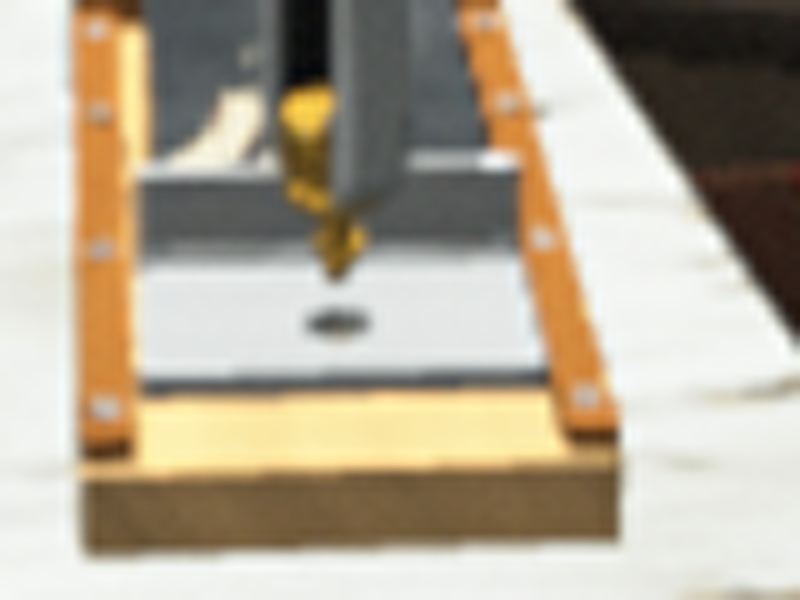

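The side view shows the tip at (337,282) just above the hole at (338,323). After the offset seen on the tip, the hole is at about (0.4608, −0.0643), within 1 mm of the first estimate. Going down.

```bash
python3 go.py 0.4608 -0.0643 0.066 2.15 | grep shift
python3 -m creep '[{"fingers":0.024,"x":-0.0008,"y":0,"z":0.006,"ax":0.1,"ay":-0.1,"az":-0.5},{"fingers":0.024,"x":0,"y":0,"z":0.006,"ax":0,"ay":0,"az":0},{"fingers":0.024,"x":0,"y":0,"z":0,"ax":0,"ay":0,"az":0}]' 15 |grep force
python3 go.py 0.4608 -0.0643 0.066 2.15
```

```text
tool shift mm [ 0.  -0.8 15.2]
contact_force: [-0.3, 0.4, -0.8]
t 18.1 pos [ 0.4615 -0.0632  0.0689] yaw 2.1472 tilt [0.0013 0.0007] q1,q6 [-0.22 -2.36] F [-0.3  0.4 -0.8] w 29.8
tool shift mm [ 1.2 -0.5  2.9]
az deg -0.2
level ax,ay deg [-0.01  0.08]
```

```bash

python3 -m creep '[{"fingers":0.024,"x":0.0012,"y":-0.0005,"z":0,"ax":0,"ay":0,"az":0},{"fingers":0.024,"x":0,"y":0,"z":0.003,"ax":0,"ay":0,"az":0},{"fingers":0.024,"x":0,"y":0,"z":0.003,"ax":0,"ay":0,"az":0}]' 15 |grep force
python3 go.py 0.4608 -0.0643 0.066 2.15
python3 -m creep '[{"fingers":0.024,"x":0,"y":0,"z":0.0025,"ax":0,"ay":0,"az":0},{"fingers":0.024,"x":0,"y":0,"z":0.0025,"ax":0,"ay":0,"az":0}]' 15 |grep force
python3 go.py 0.4608 -0.0643 0.066 2.15
```

```text
contact_force: [-0.3, 0.2, -0.6]
t 18.48 pos [ 0.461  -0.0645  0.063 ] yaw 2.1471 tilt [0.0021 0.0004] q1,q6 [-0.22 -2.37] F [-0.3  0.2 -0.6] w 29.8
tool shift mm [ 0.1  0.2 -3. ]
az deg -0.2
level ax,ay deg [-0.05  0.12]
contact_force: [-0.6, 0.4, -0.9]
t 18.73 pos [ 0.461  -0.0644  0.0576] yaw 2.1471 tilt [0.0019 0.0005] q1,q6 [-0.22 -2.37] F [-0.6  0.4 -0.9] w 29.5
tool shift mm [ 0.   0.2 -8.4]
az deg -0.2
level ax,ay deg [-0.04  0.11]
```

```bash

for i in 1 2 3 4; do python3 -m creep '[{"fingers":0.024,"x":0,"y":0,"z":0.001,"ax":0,"ay":0,"az":0},{"fingers":0.024,"x":0,"y":0,"z":0.001,"ax":0,"ay":0,"az":0}]' 15 |grep -E "posi|force"; done
python3 go.py 0.4608 -0.0643 0.066 2.15
```

```text
position: [0.4609, -0.0644, 0.0553]
contact_force: [-0.2, 0.7, -0.2]
position: [0.461, -0.0644, 0.0532]
contact_force: [-0.1, 0.4, -0.3]
position: [0.461, -0.0644, 0.0511]
contact_force: [0.2, -0.6, -1.6]
position: [0.4615, -0.0644, 0.0498]
contact_force: [-3.6, 0.9, 13.0]
t 19.73 pos [ 0.4615 -0.0644  0.0498] yaw 2.1471 tilt [0.003  0.0005] q1,q6 [-0.22 -2.37] F [-3.6  0.9 13. ] w 29.6
tool shift mm [  0.4   0.4 -16.2]
az deg -0.2
level ax,ay deg [-0.07  0.16]
```

Thread contact at TCP z 0.050, about 7 mm short of home as expected. Now turning clockwise with light pressure.

```bash

for i in 1 2 3; do python3 -m creep '[{"fingers":0.024,"x":0,"y":0,"z":0.0004,"ax":0,"ay":0,"az":10},{"fingers":0.024,"x":0,"y":0,"z":0.0004,"ax":0,"ay":0,"az":10}]' 15 |grep -E "posi|force"; done
python3 go.py 0.4608 -0.0643 0.066 2.15
```

```text
position: [0.4623, -0.0641, 0.0499]
contact_force: [-0.3, 1.2, 2.1]
position: [0.4624, -0.064, 0.0494]
contact_force: [-0.5, 0.8, 1.5]
position: [0.4624, -0.0639, 0.0487]
contact_force: [-0.5, -0.1, 1.5]
t 20.48 pos [ 0.4624 -0.0639  0.0487] yaw 1.0674 tilt [0.0056 0.0011] q1,q6 [-0.22 -1.29] F [-0.5 -0.1  1.5] w 29.4
tool shift mm [  1.1  -1.1 -17.3]
az deg -62.0
level ax,ay deg [0.21 0.25]
```

```bash

for i in 1 2 3 4; do python3 -m creep '[{"fingers":0.024,"x":0,"y":0,"z":0.0006,"ax":0,"ay":0,"az":10},{"fingers":0.024,"x":0,"y":0,"z":0.0006,"ax":0,"ay":0,"az":10}]' 15 |grep -E "posi|force"; done
python3 go.py 0.4608 -0.0643 0.066 2.15
```

```text
position: [0.4625, -0.0638, 0.0477]
contact_force: [-1.1, 0.3, 3.0]
position: [0.4626, -0.0637, 0.0468]
contact_force: [-2.4, 1.3, 4.2]
position: [0.4626, -0.0635, 0.0461]
contact_force: [-1.6, 0.8, 4.9]
position: [0.4628, -0.0634, 0.0454]
contact_force: [-2.1, 1.3, 3.9]
t 21.48 pos [ 0.4628 -0.0634  0.0454] yaw -0.3763 tilt [0.0065 0.0017] q1,q6 [-0.22  0.16] F [-2.1  1.3  3.9] w 29.6
tool shift mm [ -1.5  -1.4 -20.6]
az deg -144.7
level ax,ay deg [ 0.31 -0.22]
```

```bash
echo 'print("torque",s["ft_torque"].round(2))' >> go.py
for i in 1 2 ; do python3 -m creep '[{"fingers":0.024,"x":0,"y":-0.0002,"z":0.0005,"ax":0.1,"ay":0,"az":10},{"fingers":0.024,"x":0,"y":0,"z":0.0005,"ax":0,"ay":0,"az":10}]' 15 |grep -E "posi|force"; python3 go.py | tail -1; done
python3 -m creep '[{"fingers":0.024,"x":0,"y":0,"z":0.0004,"ax":0,"ay":0,"az":8}]' 15 |grep -E "posi|force"; python3 go.py
```

```text
position: [0.4628, -0.0634, 0.0447]
contact_force: [-0.8, -0.2, 1.1]
torque [-0.05  0.38  0.04]
position: [0.4626, -0.0634, 0.0439]
contact_force: [-1.8, -0.4, 1.8]
torque [-0.11  0.51 -0.02]
position: [0.4625, -0.0635, 0.0436]
contact_force: [-1.8, -0.6, 2.4]
t 22.1 pos [ 0.4625 -0.0635  0.0436] yaw -1.2428 tilt [0.0038 0.0032] q1,q6 [-0.22  1.02] F [-1.8 -0.6  2.4] w 29.7
level ax,ay deg [-0.1  -0.26]
torque [-0.14  0.54  0.06]
```

```bash

for i in 1 2 3 4; do python3 -m creep '[{"fingers":0.024,"x":0,"y":0,"z":0.0003,"ax":0,"ay":0,"az":8}]' 15 |grep -E "posi|force"; python3 go.py | tail -1; done; python3 go.py
```

```text
position: [0.4624, -0.0635, 0.0433]
contact_force: [-1.3, -0.9, 1.3]
torque [-0.25  0.51  0.04]
position: [0.4623, -0.0636, 0.043]
contact_force: [-1.7, 0.1, 3.6]
torque [-0.15  0.46  0.01]
position: [0.4623, -0.0638, 0.043]
contact_force: [-2.5, -0.2, 5.7]
torque [-0.36  0.68  0.11]
position: [0.4622, -0.0639, 0.0429]
contact_force: [-4.2, -2.8, 7.2]
torque [-0.52  1.1   0.15]
t 22.6 pos [ 0.4622 -0.0639  0.0429] yaw -1.8196 tilt [0.0029 0.0021] q1,q6 [-0.22  1.6 ] F [-4.2 -2.8  7.2] w 30.2
level ax,ay deg [-0.16 -0.13]
torque [-0.52  1.1   0.15]
```

```bash

for i in 1 2 3; do python3 -m creep '[{"fingers":0.024,"x":0,"y":0,"z":0,"ax":0,"ay":0,"az":8}]' 14 |grep -E "posi|force"; python3 go.py | tail -1; done; python3 go.py
python3 - <<'E'
from h import *
c=cam("side"); save(c,"side4.npy"); crop(c,235,185,80,60,10,"side4.png")
E
```

```text
position: [0.4617, -0.0642, 0.043]
contact_force: [-3.9, -2.5, 2.0]
torque [-0.65  0.98  0.14]
position: [0.4614, -0.0645, 0.043]
contact_force: [-2.0, -2.4, 1.5]
torque [-0.7   0.6   0.24]
position: [0.4614, -0.0649, 0.043]
contact_force: [0.2, -3.5, -1.6]
torque [-0.62  0.18  0.33]
t 22.98 pos [ 0.4614 -0.0649  0.043 ] yaw -2.2512 tilt [0.0009 0.0001] q1,q6 [-0.22  2.03] F [ 0.2 -3.5 -1.6] w 29.7
level ax,ay deg [-0.04 -0.04]
torque [-0.62  0.18  0.33]
```

View pics/side4.png

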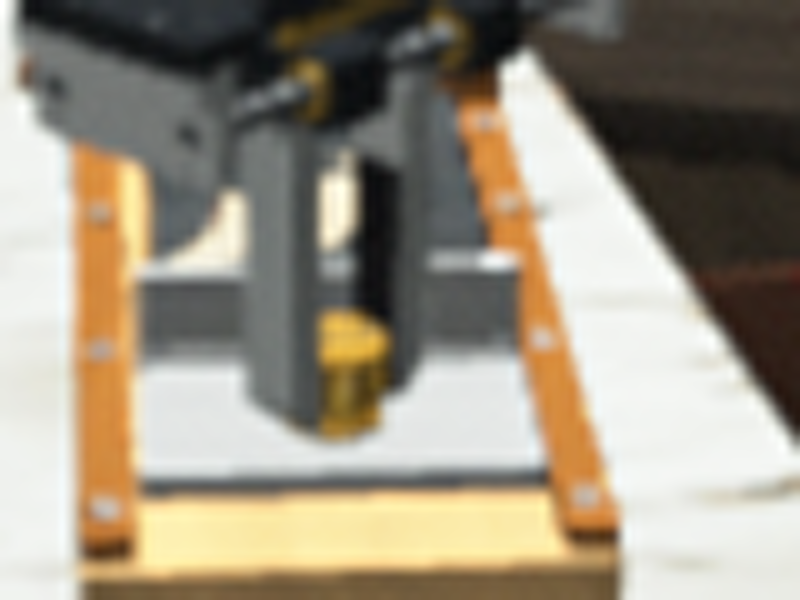

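The collar is down on the leg at (350,430), and height no longer changes while torque rises. One more small turn to see whether torque levels off, meaning the fingers slip.

```bash

for i in 1 2; do python3 -m creep '[{"fingers":0.024,"x":0,"y":0,"z":0,"ax":0,"ay":0,"az":8}]' 14 |grep -E "posi|force"; python3 go.py | tail -1; done; python3 go.py
```

```text
position: [0.4615, -0.0652, 0.0431]
contact_force: [-0.4, -1.7, 0.7]
torque [-0.33  0.26  0.29]
position: [0.4615, -0.0654, 0.0431]
contact_force: [-0.8, -2.3, 1.6]
torque [-0.48  0.34  0.36]
t 23.27 pos [ 0.4615 -0.0654  0.0431] yaw -2.5396 tilt [ 0.0013 -0.001 ] q1,q6 [-0.22  2.32] F [-0.8 -2.3  1.6] w 30.0
level ax,ay deg [-0.03 -0.09]
torque [-0.48  0.34  0.36]
```

Torque has levelled at about 0.3–0.36 N m with the head turning in the pads, so it is tight. I'll release, rise and look.

```bash

python3 -m creep '[{"fingers":0.05,"x":0,"y":0,"z":0,"ax":0,"ay":0,"az":0},{"fingers":0.05,"x":0,"y":0,"z":0,"ax":0,"ay":0,"az":0},{"fingers":0.05,"x":0,"y":0,"z":-0.01,"ax":0,"ay":0,"az":0},{"fingers":0.05,"x":0,"y":0,"z":-0.03,"ax":0,"ay":0,"az":0},{"fingers":0.05,"x":0,"y":0,"z":-0.04,"ax":0,"ay":0,"az":0},{"fingers":0.05,"x":0,"y":0,"z":-0.04,"ax":0,"ay":0,"az":0}]' >/dev/null
python3 go.py 0.52 -0.26 0.16

```

```text
t 24.02 pos [ 0.4602 -0.0647  0.1662] yaw -2.525 tilt [-0.0028  0.0006] q1,q6 [-0.22  2.31] F [ 0.3 -0.1  0.5] w 50.0
tool shift mm [193.9  64.1   5.9]
level ax,ay deg [0.11 0.12]
torque [0.02 0.19 0.02]
```

```bash

python3 -m creep '[{"fingers":0.05,"x":0.045,"y":0.015,"z":0,"ax":0,"ay":0,"az":0},{"fingers":0.05,"x":0.045,"y":0.015,"z":0,"ax":0,"ay":0,"az":0},{"fingers":0.05,"x":0.045,"y":0.015,"z":0,"ax":0,"ay":0,"az":0},{"fingers":0.05,"x":0.045,"y":0.015,"z":0,"ax":0,"ay":0,"az":0},{"fingers":0.05,"x":0.02,"y":0.01,"z":0,"ax":0,"ay":0,"az":0},{"fingers":0.05,"x":0,"y":0,"z":0,"ax":0,"ay":0,"az":0}]' |grep posi
python3 - <<'E'
from h import *
c=cam("top"); save(c,"top5.npy"); a=cv2.cvtColor(c["pixels"],cv2.COLOR_RGB2BGR)
A=cv2.resize(a[190:265,180:300],None,fx=6,fy=6,interpolation=cv2.INTER_CUBIC)
d=cam("side"); save(d,"side5.npy"); b=cv2.cvtColor(d["pixels"],cv2.COLOR_RGB2BGR)
B=np.hstack([cv2.resize(A[:,100:],(496,360)),cv2.resize(b[190:250,245:295],(300,360),interpolation=cv2.INTER_CUBIC)])
cv2.imwrite("pics/fin.png",B)
E
```

```text
position: [0.5227, -0.2742, 0.1749]
```

View pics/fin.png

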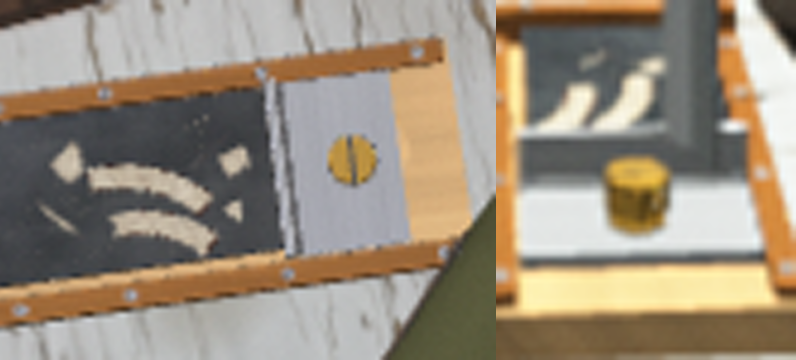

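```bash
python3 - <<'E'
from h import *
def slot(f,u,v,z,r=4.2):
    c=load(f); g=c["pixels"].astype(float); 
    yy,xx=np.mgrid[0:420,0:560]; m=np.hypot(xx-u,yy-v)<r
    w=np.clip(np.percentile(g[m].sum(1),60)-g.sum(2)[m],0,None)**1.5
    P=np.array([pix2z(c,a,b,z)[:2] for a,b in zip(xx[m],yy[m])]); mu=np.average(P,axis=0,weights=w)
    C=np.cov(P.T,aweights=w); e,V=np.linalg.eigh(C); d=V[:,1]; print(f,mu.round(4),"slot ang",np.arctan2(d[1],d[0]).round(3),"mod pi", e.round(8))
k=600/496*0+620/496
slot("top0.npy",330+258/6,190+113/6,.06)
slot("top5.npy",180+(100+352*k)/6,190+160*450/360/6,.064)
E
cat > /dev/null <<'E'
E
python3 go.py 0.4605 -0.065 0.12
```

```text
top0.npy [ 0.5033 -0.3729] slot ang -2.972 mod pi [2.515e-05 5.634e-05]
top5.npy [ 0.4536 -0.0623] slot ang -2.898 mod pi [1.772e-05 5.513e-05]
t 24.88 pos [ 0.5227 -0.2727  0.175 ] yaw -2.5113 tilt [ 0.0075 -0.0023] q1,q6 [-0.54  1.97] F [ 0.7  0.4 -0.2] w 50.3
tool shift mm [-204.8  -71.9   54. ]
level ax,ay deg [-0.27 -0.36]
torque [0.11 0.16 0.03]
```

```bash
python3 -c "
from bench import ctrl
print(ctrl.finish_job())"
```

```text
the job is handed in; nothing more can be done
None
```

The lacquer panel should now be fixed for polishing. I handed the job in at about 25 s; no verdict was reported.

- **Stop and panel:** I slid the stop with two open fingers, and the highest pushing force I read was about 12.5 N. The top picture then showed no gap between panel and fence, and the threaded hole's brass ring centred in the stop's hole.
- **Thumbscrew:** I gripped the head at 15 N and lifted it out of the rack. It met the thread about 7 mm short of home, and I turned it about 4.5 rad clockwise.
- **Tightness:** The fingertip height stopped changing at 43 mm; I expected 43.2 mm for a seated screw. The torque then rose and levelled at 0.3–0.36 N·m as the head began to slip in the fingers.
- **Last pictures:** The screw stands upright with its collar on the stop, the panel is still against the fence, and the gripper is clear. The locating pin and the other things were never touched. I did not take a last picture of the rack area.

**Not confirmed:**
- **Clamping force:** I have no direct reading. By eye, the slot angle suggests the head turned perhaps 0.5 rad after the height stopped changing, which would be roughly 50 N, under the 60 N limit.
- **Slot angle by code:** My check of the slot angle by image code was unreliable and disagreed with the eye reading, so I did not use it.
- **Camera offset:** The top camera read about 3 mm off the position found by gripping the screw, and I corrected for that.

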